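# Lay a battery in the desk tester and hold the test key half down

### The arm

A 6-joint arm with a two-finger parallel gripper is mounted at the origin on a cart in front of the work surface, level with it; the furniture and walls round the work are solid. World frame = base frame: x ahead of the robot, y to its left, z up, the work surface at z = 0. Lengths are in mm, angles in rad, forces in N, time in s.
With the tool pointing down it reaches from about 300 to 1000 mm from the base axis. Payload 5.1 kg.
Tool frame: the origin (TCP) lies midway between the tips of the shut fingers; the grasp point (between the pads) lies 19 mm behind it; z points along the fingers, y is the line along which they close (so a half turn about z gives the same grasp; the last joint's range is limited). The gripper opens to 95 mm and grips with 3 to 60 N. Pads are 20 mm wide; open, the fingers measure 119 mm over their backs; the gripper's body (75 mm by 180 mm) begins 59 mm behind the grasp point.
Start: joints at [-1.338, 0.124, 1.65, -0, 1.367, -0.083], TCP at [201.842, -617.855, 214.656] pointing down, gripper open.
Joint ranges: [-2.61, 2.61], [-1.02, 2.33], [0.03, 2.71], [-1.35, 4.49], [0.32, 2.68], [-2.91, 2.91]. Speed limits (rad/s): [2.57, 2.57, 3.14, 3.14, 3.14, 3.14].

### API

Orientations are given as a unit quaternion [x, y, z, w].
In Python, from plant import manip gives the robot as it stands. Calls block until the motion is done:
- manip.movep(position, orientation): joint-space move of the TCP to a pose.
- manip.move_l(position, rot=None, velocity=150, threshold=None): straight line of the TCP; rot=None keeps the orientation; velocity is the mean speed in mm/s. With threshold (N) it stops when the force on the tool has changed by that much, and returns True; else False.
- manip.set_joints(angles): joint-space move.
- manip.command_gripper(opening, strength=None): finger opening in mm; strength is the grip in N (None keeps the last); returns when the fingers have stopped.
- manip.sleep(seconds).
- manip.ik(position, orientation): joint angles nearest the present ones, or None.
- manip.grab_frame(name): name is "scene" or "top" or "wrist"; returns a dict with "img" (384x512x3 uint8, red, green, blue), "fx", "fy", "cx", "cy" (pixels), "dist_coeffs" ([k1, k2, p1, p2, k3] as OpenCV has them; the pictures are not rectified), "T" (4x4, takes a point from camera to world coordinates). Camera axes: x right, y down, z forward; pixel columns grow to the right and rows downward; lengths in mm; the calibration is good to about 2 mm. A picture is of the moment at which its call begins. There is no depth.
A pose or a line that the arm cannot do raises manip.MotionError and nothing moves.
- manip.close_job(): hands the job in; it is judged then, once.
Trained networks look in a picture, given as the dict that the camera call returned (one of the last four; its "shot" number tells which), for a name from the list of things; names that differ only in an ending like _2 or _b are one class to them, and where a whole thing is asked for, a point or a joint stands for the part that bears it (a point fixed in the world has none). Each returns a list of dicts, best first, with "p" (0 to 1); they miss things now and then, are a little off and sometimes report something else, mostly with a low value. They report only what shows in the picture. A call takes as long as a camera call. They do not tell look-alikes from the thing itself.
- manip.find_in(picture, name): "position" ([x, y, z] in mm, in the coordinates of the camera as it stood for that picture, good to about 4 mm: the middle of the surface that is visible of it).
- manip.mark_of(picture, name): "position" ([x, y, z] in mm, in the coordinates of the camera as it stood for that picture, good to about 4 mm: a listed point, or the origin of a listed thing).
Readings, each from a call of its own:
- manip.current_time_s(): time.
- manip.current_q(): joint angles.
- manip.current_qd(): joint speeds.
- manip.current_joint_efforts(): joint torques, N m.
- manip.current_eef_pos(): TCP position.
- manip.current_tcp_rot(): TCP orientation.
- manip.current_contact_force(): force on the tool from outside, world axes, zero at the start.
- manip.current_wrist_torque(): the same for the moment, N m.
- manip.current_grip_width(): finger opening in mm.
- manip.current_gripper_force(): force on a finger pad.
Only numpy, scipy, OpenCV 4.12 (cv2) and the standard library are available. Lean on these libraries where they do the work, as an engineer would, in place of code of your own. Each camera call takes 0.05 s, during which the arm holds its last target. There are 200 camera calls.

### The job

Test the loose AA battery that lies on the desk: lay it on the two rods of the battery tester's raised rest, between the end contacts, with its plus end (the end with the small raised button) at the flat metal contact and its flat end at the coil spring, and let go of it. Then, with your fingertips, press the tester's sprung test key half-way down, 5 mm, so that its top is level with the two small metal posts beside it, and finish the program still holding it there; never push the key right down, and leave the other things on the desk where they are.

Things in the scene. Friction and masses are not known exactly. Their poses are not given: they have to be found in the camera images.
- tester: Battery tester: flat grey plastic box 150 mm (x) by 160 mm (y), deck 22 mm above the desk; fixed, does not shift. Origin under its centre on the desk, z up. Its -x side, with the white test key, faces the robot, give or take 0.4 rad. The raised battery rest stands near the +x side. A low meter (25 mm above the desk) lies left of the key.
- rest_mid (a point): Where the middle of a seated battery lies: tester x = +30, y = 0, 57.8 mm above the desk. Axes as the tester. Here a black rail 11 mm thick stands on the deck along y, with two steel rods on top (4 mm thick, centres 9 mm apart, 13 mm over both, tops 52 mm above the desk); the cell lies in the groove between them, along y.
- flat_contact (a point): Centre of the inner face of the flat metal contact at the +y end of the rest (28 mm from rest_mid): a plate 12 mm wide, 3 mm thick, top 62 mm above the desk. The battery's plus end goes here.
- spring_block (a point): Centre of the inner face of the black block at the -y end of the rest (31 mm from rest_mid): 16 mm wide, 10 mm thick, top 70 mm above the desk. A small coil spring stands 6 mm out from it; it gives no resistance. The battery's flat end goes here.
- key_top (a point): Centre of the top of the test key: white plastic push key, 34 mm (x) by 42 mm (y), at tester x = -45 mm, y = 0. Its top is 36 mm above the desk when up and moves down with the key.
- post (a point): Top of the left one of two steel posts, 6 mm thick, beside the key at tester y = +29 and -29 mm; their tops are 31 mm above the desk, level with the key's top at 5 mm travel.
- key (a joint): Travel of the test key, straight down: 0 = up at rest, 0.005 = half-way, 0.010 = right down on its stop. Sprung back: about 3 N starts it moving, about 6 N holds it half-way, about 9 N bottoms it.
- battery: AA battery, black cylinder with light metal-coloured ends, 14 mm across and 50 mm long, about 23 g, lying on the desk to the left of the tester (its axis 7 mm above the desk). Origin at the centre of its flat (minus) end; its z axis runs along the cell to the plus end. It lies with the plus end roughly to the robot's left (+y), give or take 1.3 rad.
- battery_mid (a point): Middle of the battery, on its axis, 25 mm from either end.
- battery_plus (a point): Tip of the battery's plus end, the one with the small raised button, on its axis.
- stapler_1: Bystander: black desk stapler, 144x39x54 mm, origin under its centre.
- mouse_1: Bystander: black computer mouse, 116x59x38 mm, origin under its centre.
- notes: Bystander: block of pale sticky notes, 77x77x13 mm, origin under its centre.
- marker: Bystander: highlighter pen lying on the desk, 17x20x117 mm, origin at one end.
- eraser_1: Bystander: eraser in its sleeve, 20x44x12 mm, origin under its centre.
- coffee_mug: Bystander: white mug, 92 mm across without its handle and 95 mm tall, origin under it.
Not all that is in view belongs to the job. There is more than one size of the tester; the one meant has the size given above.

How it is judged:
By the outcome, as a careful person would: the job done as asked, in the order asked, and still so for the second after the job is handed in, while the arm keeps its last pose, push and grip.
It also fails if it takes over 51 s, if anything falls off the work surface, if the arm or the gripper's body presses on something with over 40 N, if the wrist force passes 120 N, or if a joint passes its speed limit or range.

## Working session

There is one attempt and no reset: what is moved stays moved. The work goes in short steps, each a Python script; the robot and the scene stay as the last script left them, time stands still between calls to the robot, and variables do not carry over. Pictures are saved under pics/ and viewed, at most 10 in all, crops included, and the job is handed in when it is done.

```bash
ls; mkdir -p pics; cat > h.py <<'E'
from plant import manip as m
import numpy as np, cv2
def snap(n,save=None):
    f=m.grab_frame(n)
    if save: cv2.imwrite('pics/'+save,f['img'][...,::-1])
    return f
def K(f): return np.array([[f['fx'],0,f['cx']],[0,f['fy'],f['cy']],[0,0,1.]])
def ray(f,u,v,z):
    p=cv2.undistortPoints(np.array([[[u,v]]],float),K(f),np.array(f['dist_coeffs']))[0,0]
    T=np.array(f['T']);d=T[:3,:3]@np.array([p[0],p[1],1]);o=T[:3,3]
    return o+d*(z-o[2])/d[2]
def pix(f,P):
    T=np.linalg.inv(np.array(f['T']));P=np.atleast_2d(P).astype(float)
    return cv2.projectPoints(P,cv2.Rodrigues(T[:3,:3])[0],T[:3,3],K(f),np.array(f['dist_coeffs']))[0][:,0]
def w(f,p): return (np.array(f['T'])@np.r_[p,1])[:3]
def look(f,names,fn='mark_of'):
    for n in names:
        for r in getattr(m,fn)(f,n)[:3]:
            P=w(f,r['position']);print(n,round(r['p'],2),P.round(1),pix(f,P)[0].round(0))
E
python3 - <<'E'
from h import *
a=snap('top','top1.png');b=snap('scene','scene1.png')
cv2.imwrite('pics/both1.png',cv2.resize(np.hstack([a['img'],b['img']])[...,::-1],(800,300)))
for f in(a,b):
    print(np.array(f['T'])[:3,3]);look(f,['tester','key_top','post','flat_contact','spring_block','battery','battery_mid','battery_plus','marker'])
print(m.current_time_s())
E
```

```text
pics
[ 293.26977501   95.3395323  1387.39315165]
tester 0.97 [501.7 334.7  -2.1] [197. 199.]
tester 0.81 [510.2  28.    0.6] [282. 197.]
tester 0.6 [547.2  24.   61. ] [284. 183.]
key_top 0.46 [466.   33.1  36.2] [281. 208.]
key_top 0.45 [471.8 335.   26. ] [195. 206.]
post 0.73 [476.1  63.8  31.6] [272. 205.]
post 0.62 [472.6 354.4  23.1] [190. 206.]
flat_contact 0.66 [549.3  49.1  58. ] [276. 183.]
flat_contact 0.61 [521.9 357.3  38.4] [188. 192.]
spring_block 0.81 [521.8 312.   42.2] [201. 192.]
spring_block 0.78 [536.7  -4.8  61.9] [292. 186.]
spring_block 0.65 [467.5  34.3  37.8] [281. 207.]
battery 0.43 [503.5 190.7   7.8] [236. 198.]
battery_mid 0.4 [472.6 197.   10.4] [234. 207.]
battery_plus 0.39 [452.3 211.5   7. ] [230. 213.]
marker 0.67 [681.3 168.8   9.7] [243. 150.]
[-99.63402411 651.15379253 885.07594481]
tester 0.87 [498.9 339.4  -2.7] [194. 256.]
tester 0.86 [514.9  30.1   2.4] [278. 197.]
tester 0.48 [537.7  -6.3  59.3] [283. 174.]
key_top 0.65 [541.1  27.1  58.4] [273. 178.]
key_top 0.53 [478.  342.   21.2] [197. 256.]
key_top 0.43 [468.4  41.2  41.7] [287. 199.]
post 0.77 [475.2  70.1  29.6] [277. 205.]
post 0.68 [466.7 360.   20. ] [193. 263.]
flat_contact 0.91 [549.3  52.2  56.8] [265. 181.]
flat_contact 0.62 [373.9 177.5   0.9] [272. 253.]
flat_contact 0.59 [523.5 359.6  39.8] [180. 244.]
spring_block 0.74 [541.2  -5.1  58.6] [282. 174.]
spring_block 0.7 [523.9 315.2  41.2] [194. 235.]
battery 0.72 [ 3.727e+02  1.754e+02 -2.000e-01] [273. 253.]
battery 0.45 [503.  195.1   6.7] [236. 226.]
battery_mid 0.64 [479.3 202.7   6.9] [240. 232.]
marker 0.57 [682.8 176.9   6.4] [204. 188.]
1.0
```

View pics/top1.png

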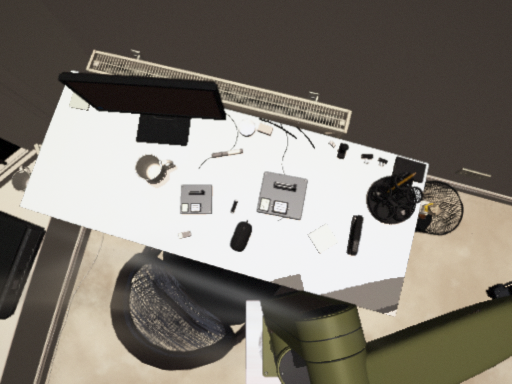

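View pics/scene1.png

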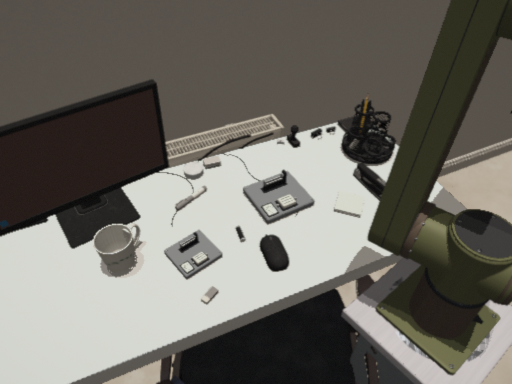

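Large tester (the right one, 150×160) is at top px (282,197); the small look-alike is at (197,199). The battery is the dark cylinder at top px (234,207), scene px (240,233). Other candidates are the eraser/light object at top px (184,235) and small black things at top px (343,150) and (370,157), none of them left of the tester as described. Next I go close with the wrist camera.

```bash
cat >> h.py <<'E'
from scipy.spatial.transform import Rotation as Ro
def down(phi):  # closing axis y at world yaw phi
    y=np.array([np.cos(phi),np.sin(phi),0]);z=np.array([0,0,-1.]);x=np.cross(y,z)
    return Ro.from_matrix(np.c_[x,y,z]).as_quat()
E
python3 - <<'E'
from h import *
print(Ro.from_quat(m.current_tcp_rot()).as_matrix().round(2))
y=Ro.from_quat(m.current_tcp_rot()).as_matrix()[:,1];phi0=np.arctan2(y[1],y[0])
for phi in (0,1.57,3.14,-1.57):
    q=m.ik([450,120,330],down(phi));print(phi,None if q is None else np.round(q,2))
f=snap('wrist');T=np.array(f['T']);R=Ro.from_quat(m.current_tcp_rot()).as_matrix()
print('cam in tool',(R.T@(T[:3,3]-m.current_eef_pos())).round(0),(R.T@T[:3,:3]).round(2),f['fx'])
E
```

```text
[[ 0.95  0.31  0.  ]
 [ 0.31 -0.95  0.  ]
 [ 0.   -0.   -1.  ]]
0 [ 0.15 -0.34  1.89 -0.    1.6   0.15]
1.57 [ 0.15 -0.34  1.89 -0.    1.6  -1.42]
3.14 None
-1.57 [ 0.15 -0.34  1.89 -0.    1.6   1.72]
cam in tool [  73.   -1. -170.] [[ 0.   -0.97 -0.25]
 [ 1.    0.   -0.  ]
 [ 0.   -0.25  0.97]] 323.61083186725745
```

```bash
python3 - <<'E'
from h import *
m.movep([500,115,190],down(-np.pi/2))
f=snap('wrist')
np.savez('w1.npz',**{k:np.array(f[k]) for k in('img','fx','fy','cx','cy','dist_coeffs','T')})
cv2.imwrite('pics/w1.png',cv2.resize(f['img'],(768,576),interpolation=2)[...,::-1])
look(f,['tester','key_top','post','flat_contact','spring_block','battery','battery_mid','battery_plus','rest_mid'])
print(m.current_time_s())
E
```

```text
tester 0.84 [513.6  31.6   0.8] [330. 164.]
tester 0.76 [502.7 336.6  -1.5] [ 60. 173.]
key_top 0.9 [470.9 341.1  26.5] [ 45. 207.]
key_top 0.69 [473.5  41.2  39.4] [327. 208.]
post 0.86 [471.8 358.3  24. ] [ 30. 206.]
post 0.7 [480.3  65.9  26.7] [302. 198.]
flat_contact 0.71 [550.9  54.2  61.6] [323. 134.]
flat_contact 0.71 [527.5 359.   44.6] [  5. 157.]
spring_block 0.84 [525.2 312.6  42.9] [ 54. 159.]
spring_block 0.7 [538.1  -4.7  61. ] [386. 148.]
battery 0.57 [496.  195.3   5.8] [184. 180.]
battery_mid 0.62 [475.4 207.7   2. ] [175. 197.]
battery_plus 0.73 [454.6 209.2   7.3] [174. 216.]
battery_plus 0.63 [517.4  28.   -0.7] [333. 160.]
battery_plus 0.22 [475.2 205.6   1. ] [177. 197.]
rest_mid 0.97 [547.   28.8  57.6] [349. 138.]
rest_mid 0.79 [523.3 339.8  44.2] [ 26. 161.]
4.3417
```

View pics/w1.png

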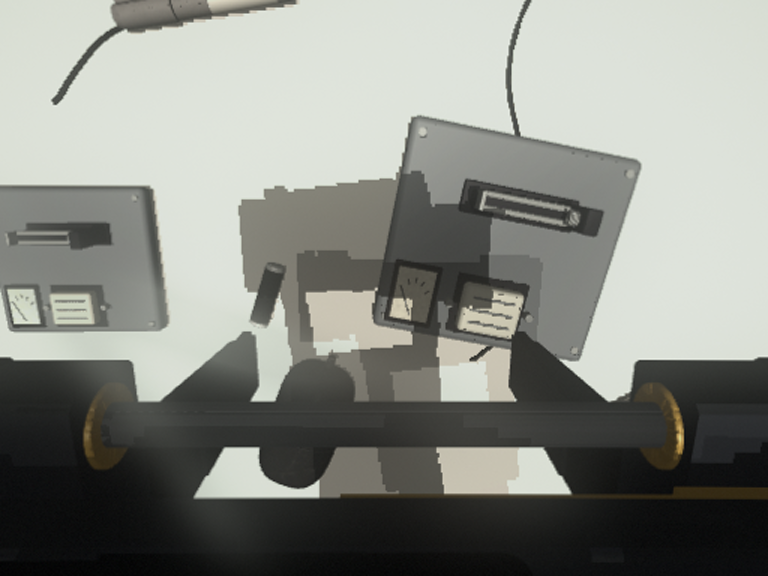

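The battery lies at display px (268,293), dark with a light lower end at (260,322). The big tester's deck corners are at (412,117), (640,160), (578,360) and (375,320), with the rest at (530,207) and the key at (490,307). I'll take close views of each.

```bash
python3 - <<'E'
from h import *
def sv(f,n): np.savez(n,**{k:np.array(f[k]) for k in('img','fx','fy','cx','cy','dist_coeffs','T')})
m.movep([500,25,190],down(-np.pi/2)); f=snap('wrist'); sv(f,'wt.npz')
look(f,['tester','key_top','post','flat_contact','spring_block','rest_mid'])
m.movep([440,203,130],down(-np.pi/2)); g=snap('wrist'); sv(g,'wb.npz')
look(g,['battery','battery_mid','battery_plus'])
c=pix(g,[475,203,7])[0].astype(int);print(c)
y0=max(c[1]-60,0);x0=max(c[0]-60,0)
A=cv2.resize(g['img'][y0:y0+120,x0:x0+120],(400,400),interpolation=2)
c2=pix(f,[510,30,30])[0].astype(int);print(c2,x0,y0)
yy=max(c2[1]-100,0);xx=c2[0]-100;print(xx,yy)
B=cv2.resize(f['img'][yy:yy+200,xx:xx+200],(400,400),interpolation=2)
cv2.imwrite('pics/c2.png',np.hstack([A,B])[...,::-1]);print(m.current_time_s())
E
```

```text
tester 0.95 [515.6  29.3  -1.8] [252. 161.]
key_top 0.78 [472.   44.1  36.6] [237. 208.]
post 0.71 [478.1  68.5  29.5] [215. 201.]
flat_contact 0.68 [547.7  52.8  59.9] [225. 137.]
spring_block 0.84 [538.5  -7.1  59.7] [290. 147.]
rest_mid 0.67 [544.3  26.8  55.6] [254. 140.]
battery 0.88 [495.1 195.8   6. ] [264. 130.]
battery_mid 0.77 [477.5 205.9   4.1] [253. 149.]
battery_mid 0.73 [455.  211.    8.4] [247. 175.]
battery_plus 0.93 [457.5 210.8   6.4] [248. 171.]
[256 152]
[250 171] 196 92
150 71
6.15
```

View pics/c2.png

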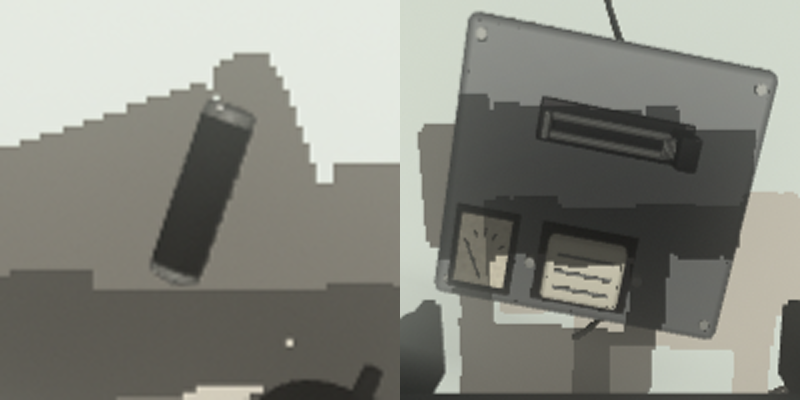

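```bash
cat > fit.py <<'E'
from h import *
from scipy.optimize import least_squares
def ld(n):
    z=np.load(n);f={k:z[k] for k in z.files};
    for k in('fx','fy','cx','cy'): f[k]=float(f[k])
    return f
def tw(p,L):
    c,s=np.cos(p[2]),np.sin(p[2]);L=np.atleast_2d(L).astype(float)
    return np.c_[p[0]+c*L[:,0]-s*L[:,1],p[1]+s*L[:,0]+c*L[:,1],L[:,2]]
E
python3 - <<'E'
from fit import *
f=ld('wt.npz');g=ld('wb.npz')
d=np.array([[468,10],[779,72],[714,341],[435,291]],float);px=np.c_[(d[:,0]-400)/2+150,d[:,1]/2+71]
L=[[75,80,22],[75,-80,22],[-75,-80,22],[-75,80,22]]
r=least_squares(lambda p:(pix(f,tw(p,L))-px).ravel(),[514,30,-.2]);p=r.x
print(p,(r.fun).round(1)); np.save('tester.npy',p)
for n,l in dict(key=[-45,0,36],post=[-45,29,31],flat=[30,28,57.8],spring=[30,-31,57.8],rest=[30,0,57.8]).items(): print(n,tw(p,l).round(1))
e1=ray(g,196+233*.3,92+106*.3,9);e2=ray(g,196+176*.3,92+277*.3,9)
print(e1,e2,np.linalg.norm(e1-e2),np.degrees(np.arctan2(*(e2-e1)[[1,0]])))
ov=cv2.resize(f['img'],(1024,768))[...,::-1].copy()
def pl(L,c): cv2.polylines(ov,[np.round((pix(f,tw(p,L))+.5)*2).astype(int)[:,None]],True,c,1)
pl(L,(0,0,255))
pl([[-28,-21,36],[-28,21,36],[-62,21,36],[-62,-21,36]],(0,255,0))
for x in(25.5,34.5): pl([[x,28,52],[x,-31,52]],(255,0,255))
pl([[22,-31,70],[38,-31,70],[38,-41,70],[22,-41,70]],(0,255,255));pl([[24,28,62],[36,28,62],[36,31,62],[24,31,62]],(255,255,0))
for s in(29,-29): pl([[-42,s,31],[-48,s,31]],(255,128,0))
A=cv2.resize(ov[140:500,300:700],(600,540))
cv2.imwrite('pics/ov.png',A)
E
```

```text
[ 5.15968071e+02  3.12897075e+01 -1.86428114e-01] [-0.8 -0.7  1.7 -0.7  0.7  0.9 -1.6  1.1]
key [[471.7  39.6  36. ]]
post [[477.1  68.1  31. ]]
flat [[550.6  53.2  57.8]]
spring [[539.7  -4.7  57.8]]
rest [[545.4  25.7  57.8]]
[500.58445648 194.46492427   9.        ] [454.59521528 209.73899573   9.        ] 48.45933930323421 161.62750102642968
```

View pics/ov.png

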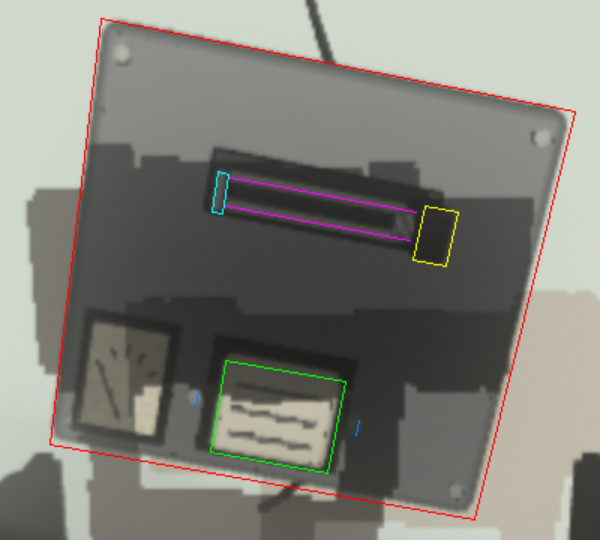

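Overlay: the deck outline (red), key (green) and contacts match the image well, with the flat contact at left (220,192) and the spring block at right (435,236). Next I hover over the battery at grasp yaw and check the button end.

```bash
python3 - <<'E'
from fit import *
phi=np.radians(71.6)
m.command_gripper(60,20)
m.movep([477.5,202,80],down(phi)); g=snap('wrist')
np.savez('wb2.npz',**{k:np.array(g[k]) for k in('img','fx','fy','cx','cy','dist_coeffs','T')})
look(g,['battery','battery_mid','battery_plus'])
c=pix(g,[477.5,202,7])[0].astype(int)
x0=c[0]-75;y0=max(0,min(c[1]-55,384-110));print(c,x0,y0)
cv2.imwrite('pics/c3.png',cv2.resize(g['img'][y0:y0+110,x0:x0+150],(750,550),interpolation=2)[...,::-1]);print(m.current_time_s())
E
```

```text
battery 0.67 [497.4 195.3   7.1] [254. 228.]
battery_mid 0.67 [475.9 205.2   4.2] [257. 199.]
battery_plus 0.63 [454.1 208.5   6.3] [252. 172.]
[253 202] 178 147
9.55
```

View pics/c3.png

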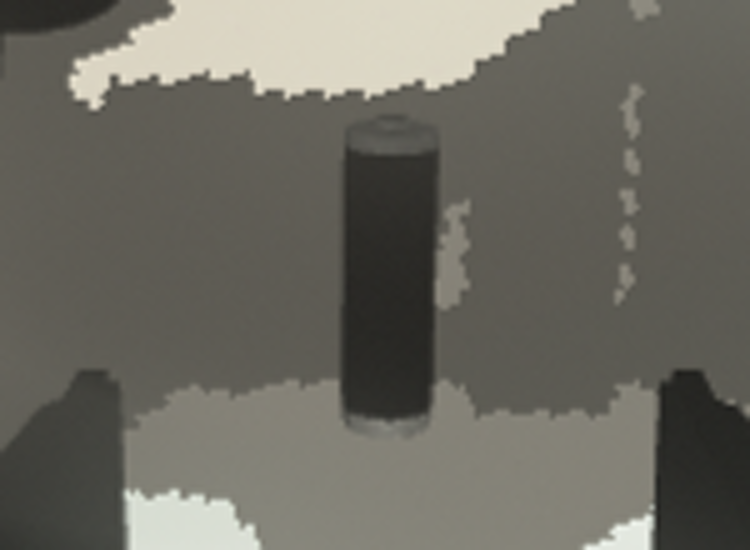

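The small raised button is at the upper end, crop (390,120), on the robot/+y side. The flat end is at (387,437). Now I grasp.

```bash
python3 - <<'E'
from fit import *
g=ld('wb2.npz')
P=lambda u,v,z: ray(g,178+u/5-.4,147+v/5-.4,z)
tip=P(391,118,7);fl=P(387,437,14)
a=P(344,420,7);b=P(433,420,7);print(tip,fl,a,b,np.linalg.norm((tip-fl)[:2]),np.linalg.norm(a-b))
d=(tip-fl)[:2];yaw=np.arctan2(d[1],d[0]);mid=tip[:2]-25*d/np.linalg.norm(d);mid2=fl[:2]+25*d/np.linalg.norm(d)
mid=(mid+mid2)/2;print(np.degrees(yaw),mid)
phi=yaw-np.pi/2
m.move_l([*mid,60],down(phi),velocity=100)
print('hit',m.move_l([*mid,3],None,velocity=80,threshold=8))
m.command_gripper(12,20)
print(m.current_grip_width(),m.current_gripper_force(),m.current_eef_pos())
np.save('grasp.npy',np.r_[mid,yaw,m.current_eef_pos()])
m.move_l([*mid,130],None,velocity=150)
print(m.current_grip_width(),m.current_gripper_force(),m.current_time_s())
E
```

```text
[453.51188487 211.60435123   7.        ] [499.93776357 195.5043348   14.        ] [497.65585262 189.00441563   7.        ] [502.15429256 202.51874628   7.        ] 49.13830218778465 14.243352658364534
160.87398102240394 [476.72482422 203.55434302]
hit False
13.39246380225779 19.999904301948845 [476.70295494 203.54467351   2.99179038]
13.166496604654206 20.00005886773579 12.6083
```

```bash
python3 - <<'E'
from fit import *
p=np.load('tester.npy');R=tw(p,[30,0,0])[0]
m.movep([R[0],R[1],130],down(p[2])); 
m.move_l([R[0],R[1],84],None,velocity=120); f=snap('wrist')
np.savez('w4.npz',**{k:np.array(f[k]) for k in('img','fx','fy','cx','cy','dist_coeffs','T')})
look(f,['flat_contact','spring_block','rest_mid','battery_plus','battery_mid'])
def pl(L,c): cv2.polylines(ov,[np.round((pix(f,tw(p,L))+.5)*5-np.array([x0,y0])*5).astype(int)[:,None]],True,c,1)
c=pix(f,[R[0],R[1],70])[0].astype(int);x0=c[0]-75;y0=min(c[1]-65,384-120);print(c,x0,y0,m.current_time_s())
ov=cv2.resize(f['img'][y0:y0+120,x0:x0+150],(750,600),interpolation=2)[...,::-1].copy()
for x in(23.5,36.5): pl([[x,28,52],[x,-31,52]],(255,0,255))
pl([[22,-31,70],[38,-31,70],[38,-41,70],[22,-41,70]],(0,255,255));pl([[24,28,62],[36,28,62],[36,31,62],[24,31,62]],(255,255,0))
h=84-3+7.
pl([[23,25,h],[37,25,h],[37,-25,h],[23,-25,h]],(0,255,0))
cv2.imwrite('pics/c4.png',ov)
E
```

```text
flat_contact 0.64 [548.2  53.9  61.5] [250. 185.]
rest_mid 0.57 [544.5  28.   56.2] [252. 222.]
battery_plus 0.69 [548.1  48.3  88.5] [251. 207.]
battery_mid 0.89 [545.7  30.2  86. ] [253. 237.]
[254 233] 179 168 14.4417
```

View pics/c4.png

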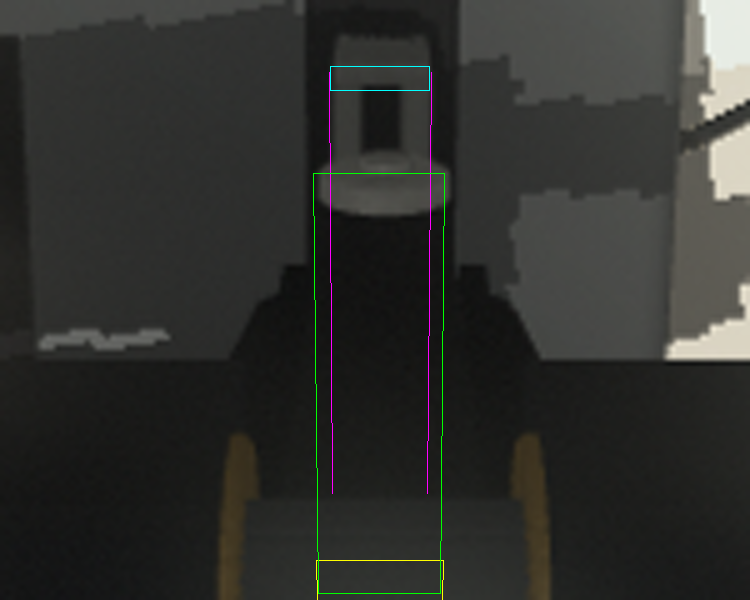

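The button end of the held battery is at (385,160), centred on the rods, with the plate at about (382,50). The longitudinal position is too dark to read, so I'll brighten the image.

```bash
python3 - <<'E'
from fit import *
f=ld('w4.npz');p=np.load('tester.npy');x0,y0=225,160
ov=cv2.resize(f['img'][y0:y0+56,x0:x0+60],(600,560),interpolation=2)[...,::-1].astype(float)
ov=np.clip(255*(ov/140)**.6,0,255).astype(np.uint8)
def pl(L,c): cv2.polylines(ov,[np.round((pix(f,tw(p,L))+.5)*10-np.array([x0,y0])*10).astype(int)[:,None]],True,c,1)
pl([[24,28,62],[36,28,62],[36,31,62],[24,31,62]],(255,255,0));pl([[24,28,62],[36,28,62],[36,28,52],[24,28,52]],(0,0,255))
cv2.imwrite('pics/c5.png',ov)
E
```

```text
(no output)
```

View pics/c5.png

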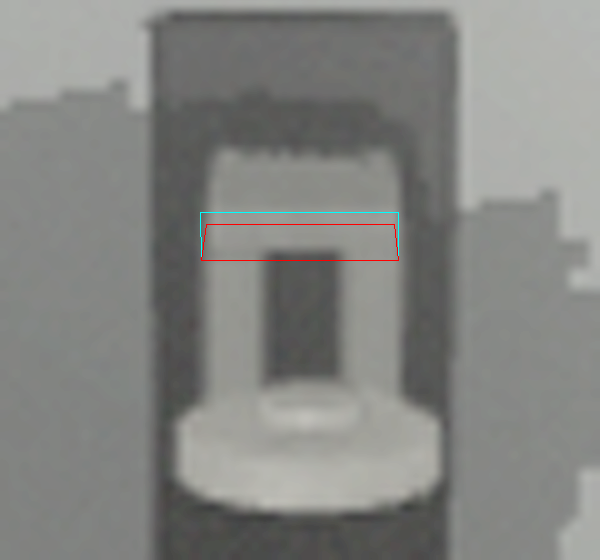

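```bash
python3 - <<'E'
from fit import *
p=np.load('tester.npy');R=tw(p,[30,-0.4,0])[0]
f0=np.array(m.current_contact_force())
m.move_l([R[0],R[1],58],None,velocity=60)
print('hit',m.move_l([R[0],R[1],53.3],None,velocity=15,threshold=4),m.current_eef_pos(),np.array(m.current_contact_force())-f0)
m.command_gripper(20);m.command_gripper(45)
e=m.current_eef_pos();m.move_l([R[0],R[1],130],None,velocity=120)
K0=tw(p,[-45,0,0])[0]
m.movep([K0[0]+R[0]*0,K0[1],130],down(p[2]-np.pi/2))
f=snap('wrist')
look(f,['battery_mid','battery_plus','rest_mid','key_top','post'])
c=pix(f,[R[0],R[1],58])[0].astype(int);x0=int(np.clip(c[0]-75,0,362));y0=int(np.clip(c[1]-40,0,384-110));print(c,x0,y0)
ov=cv2.resize(f['img'][y0:y0+110,x0:x0+150],(750,550),interpolation=2)[...,::-1]
cv2.imwrite('pics/c6.png',np.clip(255*(ov/160.)**.6,0,255).astype(np.uint8));print(m.current_time_s())
np.savez('w6.npz',**{k:np.array(f[k]) for k in('img','fx','fy','cx','cy','dist_coeffs','T')})
E
```

```text
hit True [545.65960029  25.35228125  54.04827471] [-1.01487173  0.51097438  3.77697632]
battery_mid 0.69 [544.   29.2  53.3] [253. 108.]
battery_plus 0.67 [550.4  49.8  56.8] [223. 104.]
rest_mid 0.98 [543.7  26.5  55.1] [256. 107.]
key_top 0.58 [472.4  41.4  38.3] [254. 198.]
post 0.63 [475.1  68.8  28.6] [223. 197.]
[257 104] 182 64
18.9417
```

View pics/c6.png

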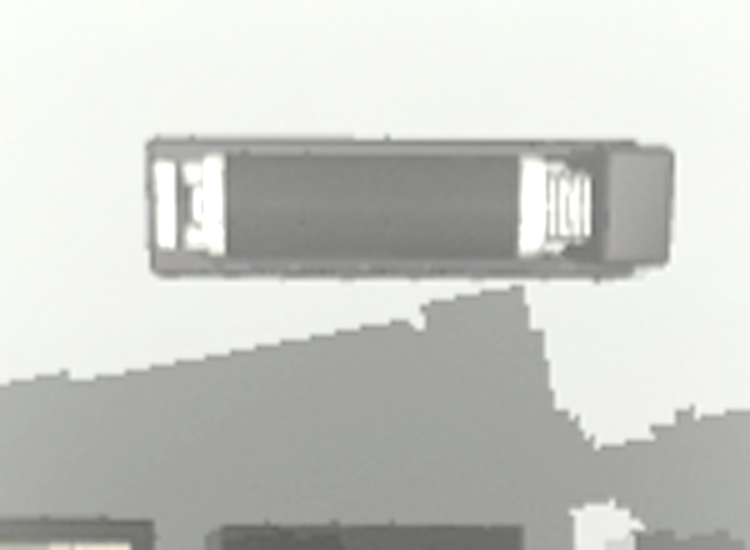

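The battery is seated on the rods: button end at the plate (185,205), flat end at the spring (545,205). Now the key.

```bash
python3 - <<'E'
from fit import *
p=np.load('tester.npy');K0=tw(p,[-45,0,0])[0]
m.command_gripper(0,10)
m.move_l([K0[0],K0[1],46],None,velocity=100);m.sleep(.3)
f0=np.array(m.current_contact_force())
print('hit',m.move_l([K0[0],K0[1],33.5],None,velocity=12,threshold=1.5),m.current_eef_pos(),np.array(m.current_contact_force())-f0)
for z in(33,32,31):
    m.move_l([K0[0],K0[1],z],None,velocity=8);m.sleep(.2)
    F=np.array(m.current_contact_force())-f0;print(z,m.current_eef_pos(),F.round(2))
    if F[2]>7.5: break
print(m.current_grip_width(),m.current_time_s())
f=snap('wrist')
c=pix(f,[K0[0],K0[1],31])[0].astype(int);x0=int(np.clip(c[0]-75,0,362));y0=int(np.clip(c[1]-70,0,384-110));print(c)
cv2.imwrite('pics/c7.png',cv2.resize(f['img'][y0:y0+110,x0:x0+150],(750,550),interpolation=2)[...,::-1])
E
```

```text
hit True [471.62066708  39.62188566  35.7818621 ] [-0.3590203  -0.4493771   2.67025653]
33 [471.62527755  39.63706043  32.99649612] [-2.12 -0.3   3.46]
32 [471.65604178  39.6230383   32.06601474] [-1.61  0.    4.82]
31 [471.64630031  39.6356469   31.11205621] [-3.13 -0.4   5.55]
0.9007957147469564 23.5083
[257 241]
```

View pics/c7.png

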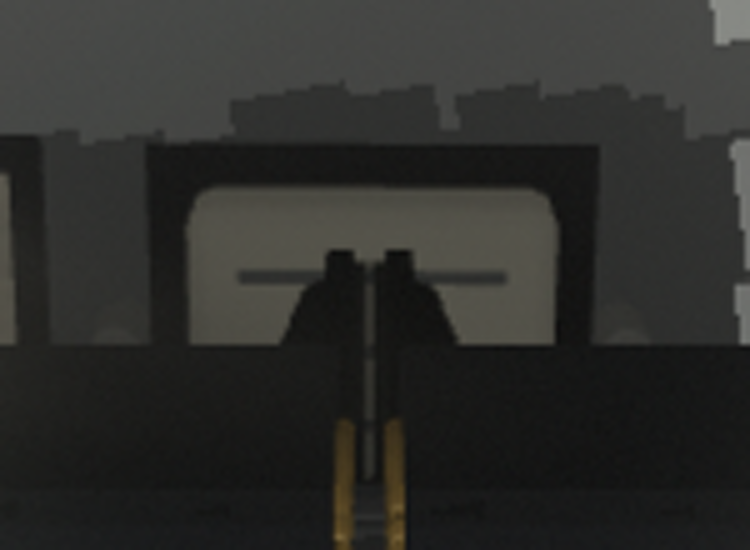

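The fingertips rest on the middle of the white key, at (370,262), with the posts visible on both sides. TCP is at 31.1 mm, about 5.6 N, which is half-way. Handing in.

```bash
python3 - <<'E'
from h import *
f=snap('wrist');look(f,['battery_mid','key_top']);print(m.current_eef_pos(),m.current_contact_force());print(m.close_job(),m.current_time_s())
E
```

```text
battery_mid 0.79 [544.7  27.1  56.5] [255. 105.]
[471.64040665  39.60670254  31.09899831] [-2.9275001  -0.04575943  5.38808475]
the job is handed in; nothing more can be done
the job is handed in; nothing more can be done
```

The battery lies on the tester's rest with its plus end at the flat contact, and the fingertips are holding the key about half-way down (fingertips at 31.1 mm, about 5.4 N). The job is handed in; the last clock reading before that was 23.5 s.

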